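Pack the riveting kit: nest the cups and strap down the punch

ROBOT

A 6-joint arm with a two-finger parallel gripper is mounted at the origin on a cart in front of the work surface, level with it; the furniture and walls round the work are solid. World frame = base frame: x ahead of the robot, y to its left, z up, the work surface at z = 0. Lengths are in m, angles in rad, forces in N, time in s.
With the tool pointing down it reaches from about 0.325 to 0.9 m from the base axis. Payload 6.1 kg.
Tool frame: the origin (TCP) lies midway between the tips of the shut fingers; the grasp point (between the pads) lies 19 mm behind it; z points along the fingers, y is the line along which they close (so a half turn about z gives the same grasp; the last joint's range is limited). The gripper opens to 87 mm and grips with 3 to 60 N. Pads are 19 mm wide; open, the fingers measure 117 mm over their backs; the gripper's body (75 mm by 190 mm) begins 51 mm behind the grasp point.
Start: joints at [1.125, 0.22, 1.526, -0, 1.395, -0.126], TCP at [0.196, 0.593, 0.193] pointing down, gripper open.
Joint ranges: [-2.98, 2.98], [-0.91, 2.08], [0.09, 2.57], [-1.24, 4.39], [0.2, 2.65], [-2.68, 2.68]. Speed limits (rad/s): [2.57, 2.57, 3.01, 3.14, 3.14, 3.14].

INTERFACE

Orientations are given as a unit quaternion [x, y, z, w].
In Python, from station import goto, move_linear, set_joints, gripper_open, grasp, hold, solve_ik, get_obs, grab_frame, camera_params, PlanningError, hand_in, outline_of gives the robot as it stands. The module is installed in compiled form; this text tells all that it offers. Calls block until the motion is done:
- goto(position, orientation): joint-space move of the TCP to a pose.
- move_linear(position, rotation=None, feed=0.15, contact_N=None): straight line of the TCP; rotation=None keeps the orientation; feed is the mean speed in m/s. With contact_N (N) it stops when the force on the tool has changed by that much, and returns True; else False.
- set_joints(angles): joint-space move.
- gripper_open() and grasp(): open the fingers fully, or close them until they stop; the grip force is fixed at half the most.
- hold(seconds).
- solve_ik(position, orientation): joint angles nearest the present ones, or None.
- get_obs(): the state.
- grab_frame(name): name is "scene" or "top" or "wrist"; returns (picture, depth): 480x640x3 uint8, red, green, blue; 480x640 float32, m along the optical axis (not along the pixel's ray), 0 where there is no reading.
- camera_params(name): a dict with "intrinsics" (3x3 intrinsics, pixels), "R" (3x3) and "t" (3): a world point X has camera coordinates R X + t. Camera axes: x right, y down, z forward; pixel columns grow to the right and rows downward; lengths in m; the calibration is good to about 2 mm. A picture is of the moment at which its call begins: read the wrist's pose just before it. camera_params takes no time and is no camera call; for the wrist camera it gives the pose at the moment of the call.
A pose or a line that the arm cannot do raises PlanningError and nothing moves.
- hand_in(): hands the job in; it is judged then, once.
Trained networks look in the newest picture that a camera, given by its name, has taken for a name from the list of things; names that differ only in an ending like _2 or _b are one class to them, and where a whole thing is asked for, a point or a joint stands for the part that bears it (a point fixed in the world has none). Each returns a list of dicts, best first, with "conf" (0 to 1); they miss things now and then, are a little off and sometimes report something else, mostly with a low value. They report only what shows in the picture. A call takes as long as a camera call. They do not tell look-alikes from the thing itself.
- outline_of(name, camera): "mask" (480x640 bool, what is visible of it) and "uv" ([column, row] in pixels, amid what is visible of it).
The state is a dict: "t": time; "qpos": joint angles; "qd": joint speeds; "joint_efforts": joint torques, N m; "eef_pos": TCP position; "orientation": TCP orientation; "force": force on the tool from outside, world axes, zero at the start; "wrist_torque": the same for the moment, N m; "finger_gap": finger opening in m; "grasp_force": force on a finger pad.
Only numpy, scipy, OpenCV 4.12 (cv2) and the standard library are available. Lean on these libraries where they do the work, as an engineer would, in place of code of your own. Each camera call takes 0.05 s, during which the arm holds its last target. There are 200 camera calls.

TASK

Pack the riveting kit on its plywood carrier: stand the cups in the middle of the round black dish, nested inside one another in size order with every one sitting upright on the floor of the next wider one (there are three or four). Swing the keeper strap fully open, lay the steel punch in the two V rests, its square brass grip midway between them, then swing the keeper fully shut over the punch. Leave the carton and the gauge block where they are.

Things in the scene. Friction and masses are not known exactly. Their poses are not given: they have to be found in the camera images.
- carrier: kit carrier, a fixed plywood board 130 x 260 x 12 mm with a shallow round black dish (90 mm across, 82 mm inside, its rim 5 mm above its floor) towards its +y end and, towards its -y end, two green V rests for the punch and a swinging steel keeper on a post. Origin under the board at table level; z up; the punch's axis lies along the board's y when seated
- dish_floor (a point): centre of the floor of the round black dish, 15 mm above the table
- v_seat (a point): where the middle of the punch lies when seated: on the line of the two V rests, on the axis of the rod, 42 mm above the table; axes as the carrier. The V faces stand at 45 degrees, each rest is 14 mm long (along y), their middles 32 mm to either side of this point, so 50 mm of open space lies between them for fingers, down to the board at 12 mm; the rests reach 45 mm above the table and are 56 mm wide over all
- keeper (a joint): the keeper: a flat steel strap, 16 mm wide and 6 mm thick, that swings level about an upright pin that stands on the board's -x side, beyond the end of the -y V rest; it lies 54 to 60 mm above the table. 0 = shut, across the seated punch (its underside then 2 mm over the rod); it grows to 1.6 rad as the knob swings clockwise seen from above, away from the V rests, to lie beyond the carrier's -y end. Stays where it is left; the knob takes about 0.5 N to move
- keeper_knob (a point): middle (grip height) of the keeper's red upright knob, 14 mm across, 26 mm tall, standing on the strap from 60 to 86 mm above the table; this point is 74 mm above the table and 70 mm from the pin
- keeper_pivot (a point): on the axis of the keeper's pin, inside the strap, 57 mm above the table
- punch: steel riveting punch, a rod 20 mm in diameter and 150 mm long, lying along its own y, with a square brass grip 20 x 20 mm and 24 mm long in its middle so that it does not roll; origin on the rod's axis at its middle (10 mm above the table at the start). 250 g
- cup_a: open straight-sided blue cup, upright, outside diameter 68 mm, height 46 mm, wall 2.5 mm, floor 3 mm; origin at the centre of its underside, z up. About 100 g. May be absent
- cup_b: open straight-sided white cup, upright, outside diameter 56 mm, height 63 mm, wall 2.5 mm, floor 3 mm; origin at the centre of its underside, z up. About 100 g. May be absent
- cup_c: open straight-sided yellow cup, upright, outside diameter 44 mm, height 80 mm, wall 2.5 mm, floor 3 mm; origin at the centre of its underside, z up. About 100 g. May be absent
- cup_d: open straight-sided copper cup, upright, outside diameter 32 mm, height 97 mm, wall 2.5 mm, floor 3 mm; origin at the centre of its underside, z up. About 100 g. May be absent
- oil_carton: orange carton, 58 x 38 x 77 mm, upright, loose; origin under its centre; a bystander, to be left alone
- gauge_block: grey slotted steel block, 28 x 45 x 24 mm, loose; origin under its centre; a bystander, to be left alone
There are look-alikes about, which are no part of the job. Leave any green look-alike of the cup_d alone. Leave any red look-alike of the cup_b alone.

How it is judged:
On the way, in this order (a step that is already met when the one before it is completed fails the run):
1. the keeper is swung open (beyond 1.2 rad) (value of joint keeper above 1.2 rad), for 0.2 s.
2. the punch lies in both V rests with the keeper still open (beyond 0.9 rad) (horizontal distance between punch and v_seat below 0.012 m and z of punch in the frame of v_seat between -0.004 and 0.004 m and angle between the y axis of punch and the y axis of v_seat, either way round below 0.08 rad and value of joint keeper above 0.9 rad), for 0.3 s.
3. the keeper is shut over the punch (below 0.15 rad) (horizontal distance between punch and v_seat below 0.012 m and z of punch in the frame of v_seat between -0.004 and 0.004 m and angle between the y axis of punch and the y axis of v_seat, either way round below 0.08 rad and value of joint keeper below 0.15 rad), for 0.3 s.
At the end, for the whole second after the job is handed in: Punch in both V rests (middle within 12 mm level, 4 mm in height, 0.08 rad), keeper below 0.15 rad; each cup upright within 0.1 rad, within 18 mm of the dish centre, underside at most 12.5 mm above the dish floor, narrower cups inside wider ones; all at rest (all of step 3 and linear speed of each of punch, cup_a, cup_b, cup_c, cup_d below 0.02 m/s and horizontal distance between each of cup_a, cup_b, cup_c, cup_d and dish_floor below 0.018 m and z of cup_a in the frame of dish_floor between -0.003 and 0.0125 m and angle between each of cup_a, cup_b, cup_c, cup_d's own z axis and vertical below 0.1 rad and horizontal distance between cup_a and cup_b below 0.02 m and z of cup_b in the frame of cup_a between 0.001 and 0.0125 m and horizontal distance between each of cup_a, cup_b and cup_c below 0.02 m and z of cup_c in the frame of cup_a between 0.001 and 0.0125 m and horizontal distance between each of cup_a, cup_b, cup_c and cup_d below 0.02 m and z of cup_d in the frame of cup_a between 0.001 and 0.0125 m and z of cup_b in the frame of dish_floor between -0.003 and 0.0125 m and z of cup_c in the frame of cup_b between 0.001 and 0.0125 m and z of cup_d in the frame of cup_b between 0.001 and 0.0125 m and z of cup_c in the frame of dish_floor between -0.003 and 0.0125 m and z of cup_d in the frame of cup_c between 0.001 and 0.0125 m and z of cup_d in the frame of dish_floor between -0.003 and 0.0125 m); the robot touches nothing.
It fails at once if the carton is moved more than 30 mm or tipped (distance of oil_carton from where it was at the start of the episode above 0.03 m or angle between oil_carton's own z axis and vertical above 0.4 rad).
It fails at once if the gauge block is moved more than 30 mm or tipped (distance of gauge_block from where it was at the start of the episode above 0.03 m or angle between gauge_block's own z axis and vertical above 0.4 rad).
Of cup_a, cup_b, cup_c, cup_d only 3 to 4 are there at a start; the rules pass over those that are not, and their reading is None.
At some moment in a run one of punch, cup_a may be knocked a few centimetres aside while the robot is not near it.
It also fails if it takes over 210 s, if anything falls off the work surface, if the arm or the gripper's body presses on something with over 40 N, if the wrist force passes 120 N, or if a joint passes its speed limit or range.

## Working session

There is one attempt and no reset: what is moved stays moved. The work goes in short steps, each a Python script; the robot and the scene stay as the last script left them, time stands still between calls to the robot, and variables do not carry over. Pictures are saved under pics/ and viewed, at most 14 in all, crops included, and the job is handed in when it is done.

```bash
mkdir -p pics; cat > h.py <<'E'
import numpy as np, cv2
from station import *
def shot(name,fn=None):
    cp=camera_params(name); p,d=grab_frame(name)
    if fn: cv2.imwrite('pics/'+fn,cv2.cvtColor(p,cv2.COLOR_RGB2BGR))
    K,R,t=[np.array(cp[k]) for k in('intrinsics','R','t')]
    v,u=np.mgrid[:480,:640]
    c=np.stack([(u-K[0,2])/K[0,0]*d,(v-K[1,2])/K[1,1]*d,d],-1)
    W=(c-t.ravel())@R   # R^T(c-t)
    W[d==0]=np.nan
    return p,d,W
E
python3 - <<'E'
from h import *
p1,d,W1=shot('top','top.png'); p2,d2,W2=shot('scene','scene.png')
np.savez('/tmp/f.npz',p1=p1,W1=W1,p2=p2,W2=W2)
print(get_obs()); 
for n in ('top','scene'):
    c=camera_params(n); print(n,-np.array(c['R']).T@np.array(c['t']).ravel())
E
```

```text
{'t': 0.1, 'qpos': array([ 1.12488843e+00,  2.21163236e-01,  1.52749009e+00, -3.85996122e-05,
        1.39471610e+00, -1.26090143e-01]), 'qd': array([ 0.00074782, -0.00296712, -0.00175664, -0.00056278,  0.00024764,
        0.00044586]), 'joint_efforts': array([-6.64185118e-04, -4.95948565e+01, -3.88518870e+01,  7.00278534e-02,
        5.14845166e-02, -3.52623113e-05]), 'eef_pos': array([0.19623975, 0.59274454, 0.19244031]), 'orientation': array([ 1.59224831e-01,  9.87241948e-01, -8.57661280e-04, -2.32401708e-04]), 'force': array([ 0.63346458, -0.01236431,  0.38380435]), 'wrist_torque': array([-0.01702311,  0.00221518, -0.01933488]), 'grasp_force': 0.0, 'finger_gap': 0.08703459815284403}
top [0.39971643 0.08029112 1.04076468]
scene [-0.54172271  1.15222275  0.73592434]
```

View pics/top.png

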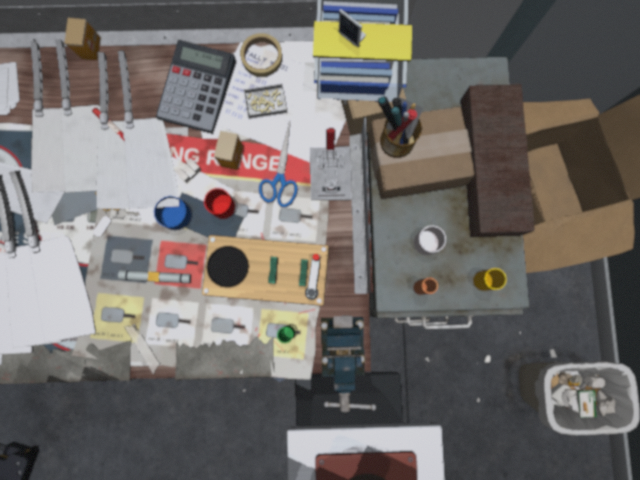

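View pics/scene.png

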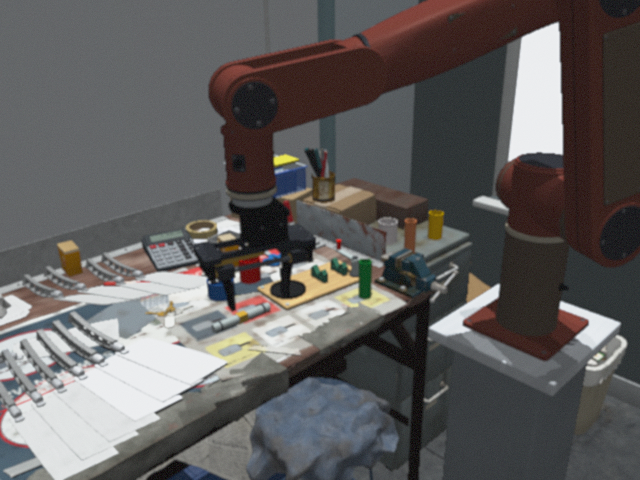

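The top view shows blue cup (171,212), red look-alike (219,203), white (431,239), copper (428,286), yellow (491,279), green look-alike (287,333), punch (155,277), the carrier with its dish at (227,266), and the knob near (314,262). The carton could be (82,38) or (228,150). I'll measure these now.

```bash
python3 - <<'E'
from h import *
p,d,W=shot('top'); shot_s=shot('scene')
for n in ['carrier','keeper','keeper_knob','punch','cup_a','cup_b','cup_c','cup_d','oil_carton','gauge_block']:
    for cam,WW in(('top',W),('scene',shot_s[2])):
        for o in outline_of(n,cam)[:3]:
            m=o['mask']&np.isfinite(WW[...,0]); P=WW[m]
            if len(P)<5: continue
            z=np.nanpercentile(P[:,2],[5,50,95]); 
            print(n,cam,round(o['conf'],2),np.round(o['uv']),m.sum(),'med',np.median(P,0).round(3),'z',z.round(3),'x',np.percentile(P[:,0],[2,98]).round(3),'y',np.percentile(P[:,1],[2,98]).round(3))
print('levels',[ (u,v,W[v,u].round(3)) for u,v in [(400,290),(470,300),(340,330),(150,310),(230,240),(228,150),(365,380)]])
c=p[190:345,90:350]; cv2.imwrite('pics/c1.png',cv2.cvtColor(cv2.resize(c,None,fx=3,fy=3,interpolation=cv2.INTER_CUBIC),cv2.COLOR_RGB2BGR))
E
```

```text
carrier top 0.87 [265. 269.] 7412 med [0.478 0.2   0.014] z [0.01  0.014 0.047] x [0.412 0.546] y [0.076 0.323]
carrier scene 0.6 [316. 285.] 2753 med [0.459 0.197 0.012] z [0.004 0.012 0.056] x [0.409 0.546] y [0.09 0.33]
keeper top 0.63 [174. 212.] 821 med [0.602 0.399 0.008] z [0.002 0.008 0.047] x [0.572 0.633] y [0.363 0.428]
keeper top 0.52 [312. 275.] 340 med [0.461 0.097 0.061] z [0.058 0.061 0.086] x [0.421 0.501] y [0.085 0.108]
keeper scene 0.44 [340. 251.] 144 med [0.48  0.097 0.06 ] z [0.055 0.06  0.083] x [0.418 0.5  ] y [0.087 0.111]
keeper_knob top 0.78 [313. 273.] 329 med [0.463 0.097 0.061] z [0.058 0.061 0.087] x [0.421 0.499] y [0.085 0.109]
keeper_knob scene 0.54 [342. 252.] 169 med [0.475 0.097 0.059] z [0.052 0.059 0.083] x [0.418 0.559] y [0.016 0.111]
punch top 0.88 [154. 276.] 660 med [0.471 0.434 0.019] z [0.014 0.019 0.023] x [0.459 0.483] y [0.362 0.506]
punch top 0.38 [189. 170.] 311 med [0.699 0.366 0.021] z [0.006 0.021 0.027] x [0.678 0.719] y [0.343 0.387]
punch top 0.2 [173. 211.] 840 med [0.603 0.399 0.009] z [0.002 0.009 0.047] x [0.572 0.636] y [
[... 2887 characters left out ...]
0.022 0.046] x [0.204 0.635] y [0.378 0.659]
oil_carton top 0.85 [228. 151.] 840 med [0.728 0.268 0.076] z [0.011 0.076 0.08 ] x [0.704 0.762] y [0.249 0.295]
oil_carton scene 0.75 [227. 236.] 132 med [0.731 0.277 0.07 ] z [0.01  0.07  0.077] x [0.703 0.764] y [0.256 0.295]
gauge_block top 0.83 [188. 171.] 308 med [0.7   0.365 0.021] z [0.006 0.021 0.027] x [0.68  0.721] y [0.343 0.385]
levels [(400, 290, array([ 0.428, -0.088, -0.004])), (470, 300, array([ 0.403, -0.238, -0.004])), (340, 330, array([0.351, 0.047, 0.07 ])), (150, 310, array([0.4  , 0.447, 0.001])), (230, 240, array([0.544, 0.276, 0.01 ])), (228, 150, array([0.723, 0.267, 0.079])), (365, 380, array([ 0.147, -0.058, -0.64 ]))]
```

View pics/c1.png

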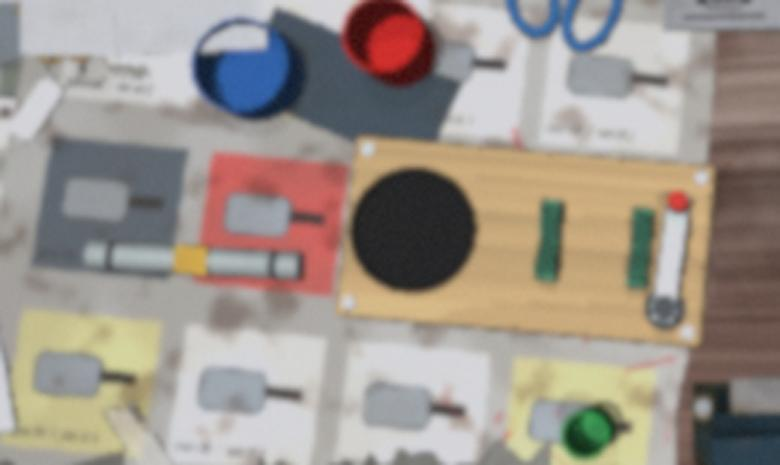

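Crop (3x, offset 90,190): blue cup (248,68), dish (413,229), rests (549,240) and (641,247), knob (678,200), pivot (665,310), punch with brass grip (190,260). Bystanders: carton (228,150) and gauge block (188,171) in the full image. The blue, white, yellow and copper cups match the description by colour and are the ones to pack. The red and green ones are look-alikes to leave alone. Next I'll fit the poses.

```bash
cat >> h.py <<'E'
def q(psi):
    f=(psi+np.pi/2)/2; return [float(np.cos(f)),float(np.sin(f)),0.,0.]
def rimfit(W,x,y,h,r):
    """circle centre from depth points on a rim of height h near x,y"""
    m=np.isfinite(W[...,2])&(abs(W[...,2]-h)<.008)&(np.hypot(W[...,0]-x,W[...,1]-y)<r+.015)
    P=W[m][:,:2]
    from scipy.optimize import least_squares
    s=least_squares(lambda c:np.hypot(P[:,0]-c[0],P[:,1]-c[1])-r+.00125,[x,y],loss='soft_l1',f_scale=.002)
    return s.x,len(P),np.sqrt(np.mean(s.fun**2))
CUPS=dict(a=(.034,.046),b=(.028,.063),c=(.022,.080),d=(.016,.097))
E
cat > meas.py <<'E'
from h import *
p,d,W=shot('top'); hsv=cv2.cvtColor(p,cv2.COLOR_RGB2HSV); H,S,V=[hsv[...,i].astype(int) for i in range(3)]
X,Y,Z=W[...,0],W[...,1],W[...,2]
box=lambda a,b,c,e:(X>a)&(X<b)&(Y>c)&(Y<e)
B=box(.40,.56,.06,.34)
m=B&(Z>.006)&(Z<.02)
r=cv2.minAreaRect(W[m][:,:2].astype(np.float32)*1000); print('board',r)
g=box(.40,.56,.06,.25)&(H>50)&(H<90)&(S>90)&(Z>.03); P=W[g]; 
k,l,c=cv2.kmeans(P[:,:2].astype(np.float32),2,None,(3,50,1e-5),5,cv2.KMEANS_PP_CENTERS); print('rests',c,np.bincount(l.ravel()),'z',np.percentile(P[:,2],95))
dk=box(.40,.56,.18,.34)&(V<60); n,lab,st,ce=cv2.connectedComponentsWithStats(dk.astype(np.uint8)); i=1+st[1:,4].argmax(); P=W[lab==i]; e=cv2.fitEllipse(P[:,:2].astype(np.float32)*1000); print('dish',e,np.nanmedian(P,0))
s=box(.40,.56,.06,.13)&(Z>.052)&(Z<.066); P=W[s]; print('strap',cv2.minAreaRect(P[:,:2].astype(np.float32)*1000),P[:,:2].mean(0))
kn=box(.40,.56,.02,.13)&(Z>.078); print('knob',np.median(W[kn],0),kn.sum())
for n,x,y in(('a',.602,.396),('b',.532,-.150),('c',.44,-.28),('d',.43,-.135)):
    rr,h=CUPS[n]; print(n,rimfit(W,x,y,h,rr), )
pm=box(.4,.55,.34,.53)&(Z>.012)&(Z<.03); P=W[pm]; print('punch',cv2.minAreaRect(P[:,:2].astype(np.float32)*1000))
br=pm&(H>15)&(H<32)&(S>120); print('brass',np.median(W[br],0),br.sum())
for nm,b in (('ruler/open zone',box(.35,.56,-.02,.07)),('vise',box(.2,.40,-.02,.1)),('cabinet left',box(.4,.7,-.1,-.02)),('cab near yellow',box(.38,.5,-.36,-.2)),('tray',box(.55,.75,-.25,-.05))): print(nm,np.percentile(Z[b&(Z>-.1)],[50,95,99.5]).round(3))
E
python3 meas.py
```

```text
board ((479.8457336425781, 198.75596618652344), (159.2158966064453, 273.4526062011719), 0.2754429578781128)
rests [[0.47456533 0.18129276]
 [0.46782988 0.11888956]] [91 89] z 0.04731006987572604
dish ((487.5580749511719, 280.2788391113281), (67.70536804199219, 68.7646713256836), 154.1956024169922) [0.48738676 0.28086422 0.01627418]
strap ((461.5572509765625, 97.32353210449219), (18.92597198486328, 86.8881607055664), 82.25166320800781) [0.45682066 0.09760802]
knob [0.49715927 0.09056277 0.08654856] 40
a (array([0.60457561, 0.3960163 ]), 289, np.float64(0.00582157982459793))
b (array([ 0.5307596 , -0.14903773]), 132, np.float64(0.000935020120130681))
c (array([ 0.44492648, -0.26614175]), 119, np.float64(0.0010260735108215506))
d (array([ 0.43404965, -0.13062688]), 78, np.float64(0.0009105531413028221))
punch ((471.2797546386719, 435.1883239746094), (150.48655700683594, 19.95364761352539), 85.66563415527344)
brass [0.47031439 0.43552045 0.02082109] 82
ruler/open zone [0.002 0.07  0.1  ]
vise [0.036 0.088 0.09 ]
cabinet left [-0.001  0.106  0.176]
cab near yellow [-0.001  0.06   0.08 ]
tray [0.093 0.216 0.255]
```

```bash
python3 - <<'E'
from h import *
p,d,W=shot('top'); X,Y,Z=W[...,0],W[...,1],W[...,2]
print('max z mm; rows x, cols y'); ys=np.arange(.12,-.32,-.02); print('      ',*[f'{y*100:4.0f}' for y in ys])
for x in np.arange(.66,.28,-.02):
    r=[]
    for y in ys:
        m=(abs(X-x)<.01)&(abs(Y-y)<.01); r.append(f'{np.nanmax(Z[m])*1000:4.0f}' if m.any() else '   .')
    print(f'{x:.2f}',*r)
E
```

```text
max z mm; rows x, cols y
         12   10    8    6    4    2   -0   -2   -4   -6   -8  -10  -12  -14  -16  -18  -20  -22  -24  -26  -28  -30
0.66   10   14   15   49   40   14    9  100   98  102  101  101  101  101  102  101  101   99   96   78   77   78
0.64    7   13   24   40   37   23    8  101   94  100  100  100   99  100   99   98   96   86   76   77   78   77
0.62    6   14   13   13    8    6    7  103   81   99   95    2    3    3    3    3    2    3   77   77   79   78
0.60    6    6    8    6    6    5    9  100    3    4    2    2    2    3    3    3    3    2   77   77   77   77
0.58    7    5    5    6    5    5    8  102    2    3    2    3    4    3    2    2    2    4   75   80   78   78
0.56    6    6    6    7    6   10    9  100    3    3    3    4    5   64   64    2    4    3   77   78   79   78
0.54   15   17   13    6    6    9    8  100    3    1    3    2   65    5   61   64    2    3   76   76   78   78
0.52   17   19   16   15    6    5    9  102    2    2    3    2   63   60   63   63    5    3    4    3    4    4
0.50   46   90   89   14    6    7    
[... 526 characters left out ...]
   80    2
0.40   16   15   17    8    6    8    5    4    4    4    3    2    4    4    2    3    2    3    2    4    5    4
0.38    5    6   15   70   70   70   17    6    3    0    1    2    1    2    0    2    2    2    1    3    2    1
0.36    8    7   71   75   73   76   71    5    .    .    . -735 -734  -55  -55 -735  -63  -60  -55  -56    .    .
0.34    9    7   91   92   90   90   88    4    .    .    . -728 -728  -61  -55  -57  -56  -56  -54  -60 -729 -729
0.32    7    6   86   93   90   91   89    5    .    .    . -732 -730 -730 -729 -729 -734 -726 -732 -730 -730    .
0.30    6    6   90   91   91   92   90    8    .    . -734 -728 -731 -728 -729 -731 -727 -726 -730 -726 -729 -726
```

```bash
cat >> h.py <<'E'
D0=np.deg2rad(-6.7); KN=np.array([.497,.0906]); PV=KN-.07*np.array([np.cos(D0),np.sin(D0)])
YAX=np.array([-np.sin(D0),np.cos(D0)]); SEAT=np.array([.4712,.1501]); DISH=np.array([.4875,.280])
def best(psi,pos):
    c=[]
    now=get_obs()['qpos']
    for k in(-1,0,1):
        s=solve_ik(list(pos),q(psi+k*np.pi))
        if s is not None: c.append((abs(np.array(s)-now)[[0,5]].sum(),psi+k*np.pi))
    return min(c)[1]
def up(z,feed=.25):
    p=get_obs()['eef_pos']; move_linear([p[0],p[1],z],feed=feed)
def arc(a,b,z,psi_off,n=8,r=.07,feed=.1,contact=None):
    for th in np.linspace(a,b,n+1):
        al=D0-th; P=PV+r*np.array([np.cos(al),np.sin(al)])
        if move_linear([*P,z],q(al+psi_off),feed=feed,contact_N=contact): print('contact at',th); return th
def st(m=''):
    o=get_obs(); print(m,'t',round(o['t'],1),'p',o['eef_pos'].round(4),'gap',round(o['finger_gap'],4),'F',o['force'].round(1),'gf',round(o['grasp_force'],1))
E
python3 - <<'E'
from h import *
grasp()
a0=D0+.42; P=PV+.07*np.array([np.cos(a0),np.sin(a0)])
ps=best(a0,[*P,.2]); off=ps-a0; print(off)
goto([*P,.2],q(ps)); st()
move_linear([*P,.070],feed=.15,contact_N=8); st()
arc(-.42,1.21,.070,off); st('end')
up(.2); 
a=D0-1.2; 
p,d,W=shot('wrist','w1.png'); st()
E
```

```text
0.0
 t 4.8 p [0.4942 0.1204 0.2   ] gap 0.0003 F [-0.1  1.1  0.4] gf 0.0
 t 5.9 p [0.4952 0.1198 0.071 ] gap 0.0005 F [ 0.6 -1.3 -0. ] gf 0.0
end t 8.9 p [0.445  0.031  0.0702] gap 0.0001 F [ 0.4  0.4 -0.4] gf 0.0
 t 9.6 p [0.4439 0.0312 0.198 ] gap 0.0002 F [ 0.   0.4 -0.8] gf 0.0
```

View pics/w1.png

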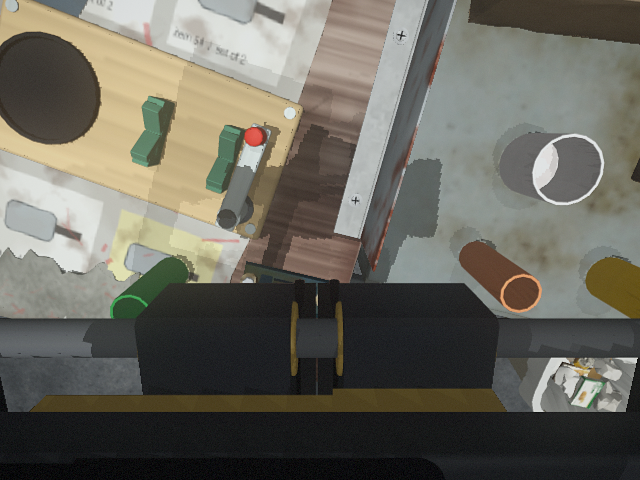

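The keeper is still shut: the wrist picture shows the knob at (255,135) over the board corner, and no force was felt. I'll measure the knob from this wrist view and check top again.

```bash
python3 - <<'E'
from h import *
for c in('wrist','top'):
    p,d,W=shot(c); hsv=cv2.cvtColor(p,cv2.COLOR_RGB2HSV); X,Y,Z=W[...,0],W[...,1],W[...,2]
    m=((hsv[...,0]<8)|(hsv[...,0]>172))&(hsv[...,1]>130)&(X>.38)&(X<.56)&(Y>-.01)&(Y<.13)
    print(c,m.sum(),np.nanmedian(W[m],0),np.nanpercentile(W[m],[5,95],axis=0))
    m=(X>.40)&(X<.56)&(Y>.0)&(Y<.13)&(Z>.05)&(Z<.066); print('strap',cv2.minAreaRect(W[m][:,:2].astype(np.float32)*1000))
    m=m&(Z>.0)&(np.hypot(X-PV[0],Y-PV[1])<.02); print('pivot area',W[m].mean(0))
print(PV,KN)
E
```

```text
wrist 403 [0.49826697 0.08773354 0.08565159] [[0.46356814 0.03561591 0.07475058]
 [0.50458198 0.09506504 0.34227856]]
strap ((462.8412780761719, 94.89531707763672), (19.53944969177246, 88.89929962158203), 79.15924835205078)
pivot area [0.434023   0.09972256 0.06105712]
top 1554 [0.45261301 0.03305226 0.60652587] [[ 0.41019492 -0.00514811  0.59367809]
 [ 0.47471587  0.07374571  0.61202468]]
strap ((487.0256652832031, 115.86842346191406), (0.0, 0.0), 0.0)
pivot area [nan nan nan]
[0.42747805 0.09876695] [0.497  0.0906]<stdin>:7: RuntimeWarning: Mean of empty slice.
  ret = um.true_divide(
```

```bash
python3 - <<'E'
from h import *
gripper_open()
P=[.498,.0885]; al=np.arctan2(P[1]-.0995,P[0]-.4277)
ps=best(al+np.pi/2,[*P,.2]); print(ps-al)
goto([*P,.2],q(ps)); move_linear([*P,.074],feed=.12,contact_N=8); st('down')
shot('wrist','w2.png')
grasp(); st('grasped'); hold(.2)
o=get_obs()
pv=np.array([.4277,.0995])
e=o['eef_pos'][:2]-pv; r=np.hypot(*e); a0=np.arctan2(e[1],e[0]); print('r',r,a0)
for th in np.linspace(.05,.3,3):
    a=a0-th; move_linear([*(pv+r*np.array([np.cos(a),np.sin(a)])),.074],q(ps-th),feed=.06); st()
E
```

```text
-1.5707963267948966
down t 13.0 p [0.4988 0.0885 0.0749] gap 0.0874 F [0.5 0.5 0.1] gf 0.0
grasped t 14.6 p [0.498  0.0885 0.074 ] gap 0.0007 F [-0.2 -0.1  0.1] gf 0.0
r 0.0711786651897921 -0.15515204892175793
 t 15.0 p [0.4974 0.0849 0.074 ] gap 0.0004 F [ 0.  -0.1  0.6] gf 0.0
 t 15.3 p [0.495  0.0765 0.074 ] gap 0.0003 F [ 0.2 -0.1 -1.4] gf 0.0
 t 15.6 p [0.4917 0.0684 0.074 ] gap 0.0003 F [-0.8 -0.7 -0.7] gf 0.0
```

View pics/w2.png

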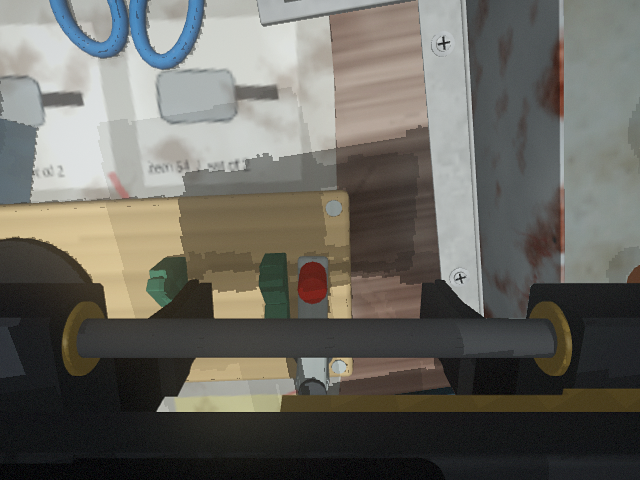

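```bash
python3 - <<'E'
from h import *
o=get_obs(); cp=camera_params('wrist'); p,d,W=shot('wrist','w3.png')
K,R,t=[np.array(cp[k]) for k in('intrinsics','R','t')]; t=t.ravel()
def pr(X): c=R@X+t; u=K@c; return (u[:2]/u[2]).round(1),c[2].round(3)
e=o['eef_pos']; print('tcp',e,pr(e)); 
for dz in(.019,.05,.1): print(dz,pr(e+[0,0,dz]))
print('cam',-R.T@t)
hsv=cv2.cvtColor(p,cv2.COLOR_RGB2HSV); X,Y,Z=W[...,0],W[...,1],W[...,2]
m=((hsv[...,0]<8)|(hsv[...,0]>172))&(hsv[...,1]>130)&(X>.38)&(X<.56)&(Y>-.01)&(Y<.13)&(Z<.1)
print(m.sum(),np.nanmedian(W[m],0),np.argwhere(m).mean(0))
u=int(pr(e)[0][0])
for v in range(200,420,12): print(v,d[v,u].round(3),W[v,u].round(3))
E
```

```text
tcp [0.4917266  0.06843357 0.07403148] (array([316.6, 283. ]), np.float64(0.203))
0.019 (array([316.7, 298.3]), np.float64(0.185))
0.05 (array([316.8, 331. ]), np.float64(0.155))
0.1 (array([317.1, 422.3]), np.float64(0.107))
cam [0.5570483  0.03704205 0.26506512]
330 [0.5046292  0.08616676 0.07179103] [276.08181818 272.07575758]
200 0.268 [ 0.518  0.056 -0.   ]
212 0.269 [0.511 0.06  0.001]
224 0.271 [0.503 0.063 0.   ]
236 0.274 [ 0.496  0.067 -0.   ]
248 0.265 [0.491 0.069 0.011]
260 0.265 [0.485 0.072 0.013]
272 0.267 [0.477 0.076 0.012]
284 0.27 [0.47  0.079 0.011]
296 0.271 [0.463 0.083 0.013]
308 0.274 [0.455 0.087 0.012]
320 0.085 [0.523 0.054 0.187]
332 0.085 [0.521 0.054 0.188]
344 0.084 [0.519 0.055 0.189]
356 0.084 [0.517 0.056 0.19 ]
368 0.232 [0.442 0.093 0.059]
380 0.232 [0.436 0.096 0.061]
392 0.232 [0.43  0.099 0.063]
404 0.073 [0.515 0.057 0.202]
416 0.068 [0.516 0.057 0.207]
```

View pics/w3.png

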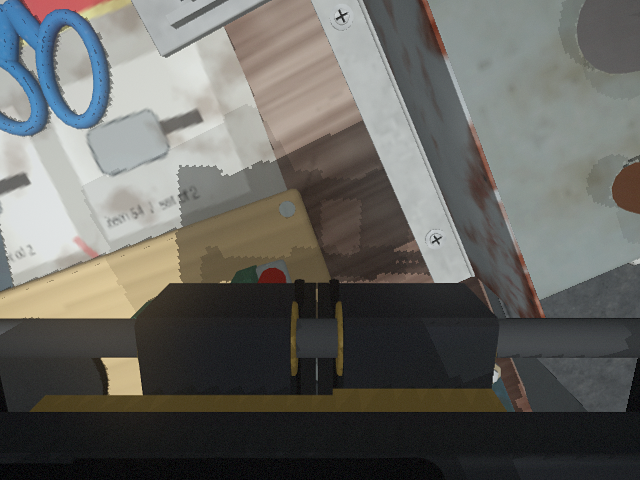

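```bash
python3 - <<'E'
from h import *
p,d,W=shot('wrist')
for u in (170,230,280,300,308,316,324,335,345,380,440):
    print(u,[(v,float(d[v,u].round(3)),float(W[v,u,2].round(3))) for v in (278,285,290,300,310,375,385)])
X,Y,Z=W[...,0],W[...,1],W[...,2]; print(np.nanmin(Z[283:400,140:490][d[283:400,140:490]<.2]))
E
```

```text
170 [(278, 0.2680000066757202, 0.012), (285, 0.09200000017881393, 0.179), (290, 0.08900000154972076, 0.182), (300, 0.08399999886751175, 0.187), (310, 0.07900000363588333, 0.193), (375, 0.07699999958276749, 0.197), (385, 0.07900000363588333, 0.196)]
230 [(278, 0.26899999380111694, 0.012), (285, 0.09099999815225601, 0.179), (290, 0.09000000357627869, 0.181), (300, 0.08399999886751175, 0.187), (310, 0.07800000160932541, 0.193), (375, 0.07800000160932541, 0.196), (385, 0.07800000160932541, 0.197)]
280 [(278, 0.2029999941587448, 0.073), (285, 0.09099999815225601, 0.18), (290, 0.08799999952316284, 0.183), (300, 0.08299999684095383, 0.188), (310, 0.07999999821186066, 0.192), (375, 0.07699999958276749, 0.197), (385, 0.07800000160932541, 0.197)]
300 [(278, 0.27000001072883606, 0.011), (285, 0.164000004529953, 0.111), (290, 0.16099999845027924, 0.115), (300, 0.15000000596046448, 0.125), (310, 0.14499999582767487, 0.131), (375, 0.12600000202655792, 0.154), (385, 0.12600000202655792, 0.155)]
308 [(278, 0.26899999380111694, 0.012), (285, 0.17000000178813934, 0.106), (290, 0.16500000655651093, 0.1
[... 941 characters left out ...]
 0.18), (290, 0.08900000154972076, 0.182), (300, 0.08399999886751175, 0.187), (310, 0.07900000363588333, 0.192), (375, 0.07800000160932541, 0.196), (385, 0.07699999958276749, 0.197)]
380 [(278, 0.2800000011920929, 0.001), (285, 0.09099999815225601, 0.18), (290, 0.08900000154972076, 0.182), (300, 0.08399999886751175, 0.187), (310, 0.07900000363588333, 0.192), (375, 0.07800000160932541, 0.197), (385, 0.07900000363588333, 0.196)]
440 [(278, 0.27799999713897705, 0.003), (285, 0.09200000017881393, 0.179), (290, 0.08799999952316284, 0.183), (300, 0.08299999684095383, 0.188), (310, 0.07900000363588333, 0.192), (375, 0.07699999958276749, 0.197), (385, 0.07800000160932541, 0.197)]
0.10291410778299347
```

The fingers and body appear about 32 mm higher than the reported TCP implies (tips at about z=0.106 when 0.074 is reported). I'll check this by touching the board, and check for a sideways offset as well.

```bash
python3 - <<'E'
from h import *
from scipy.spatial.transform import Rotation as Ro
o=get_obs(); p,d,W=shot('wrist'); T=Ro.from_quat(o['orientation']).inv()
for u in(300,308,324,335):
    print(u,T.apply(W[[285,290,300,310,375,385],u]-o['eef_pos']).round(3).tolist())
print('body',T.apply(W[[285,300],200]-o['eef_pos']).round(3).tolist())
print('knob now', W[270,272])
up(.2); ps=best(D0,[*SEAT,.15]); goto([*SEAT,.13],q(ps)); st()
c=move_linear([*SEAT,-.035],feed=.05,contact_N=5); st(('touch',c)); up(.2)
E
```

```text
300 [[0.013, -0.007, -0.035], [0.013, -0.006, -0.041], [0.013, -0.006, -0.051], [0.011, -0.006, -0.057], [0.001, -0.005, -0.08], [-0.002, -0.005, -0.081]]
308 [[0.011, -0.004, -0.032], [0.011, -0.003, -0.037], [0.011, -0.003, -0.047], [0.012, -0.003, -0.057], [-0.0, -0.003, -0.078], [-0.004, -0.003, -0.078]]
324 [[0.011, 0.003, -0.031], [0.011, 0.003, -0.037], [0.011, 0.003, -0.047], [0.011, 0.003, -0.056], [0.0, 0.002, -0.079], [-0.004, 0.002, -0.078]]
335 [[0.013, 0.007, -0.035], [0.013, 0.007, -0.042], [0.013, 0.007, -0.051], [0.013, 0.006, -0.06], [0.009, 0.005, -0.092], [0.006, 0.005, -0.093]]
body [[0.04, -0.026, -0.105], [0.04, -0.023, -0.114]]
knob now [0.50490311 0.08726282 0.06506894]
 t 18.0 p [0.4708 0.1499 0.1294] gap 0.0005 F [-0.4  1.   0.4] gf 0.0
('touch', True) t 20.5 p [ 0.4712  0.1501 -0.0167] gap 0.0006 F [-2.1 -0.4  7.9] gf 3.9
```

True tip = reported + 28.5 mm. I'll correct for that and open the keeper again.

```bash
cat >> h.py <<'E'
TZ=.0285
PV=np.array([.4277,.0995])
_ml,_go,_ik=move_linear,goto,solve_ik
def move_linear(p,r=None,**k): return _ml([float(p[0]),float(p[1]),float(p[2])-TZ],r,**k)
def goto(p,r): return _go([float(p[0]),float(p[1]),float(p[2])-TZ],r)
def solve_ik(p,r): return _ik([float(p[0]),float(p[1]),float(p[2])-TZ],r)
E
cat > knob.py <<'E'
from h import *
def knob(cam='top',fn=None):
    p,d,W=shot(cam,fn); hsv=cv2.cvtColor(p,cv2.COLOR_RGB2HSV); X,Y,Z=W[...,0],W[...,1],W[...,2]
    m=((hsv[...,0]<8)|(hsv[...,0]>172))&(hsv[...,1]>110)&(np.hypot(X-PV[0],Y-PV[1])<.1)&(Z<.1)&(Z>.06)
    k=np.nanmedian(W[m],0); v=k[:2]-PV; return k,np.hypot(*v),D0-np.arctan2(v[1],v[0]),m.sum()
E
python3 - <<'E'
from h import *; from knob import knob
a0=D0+.5; P=PV+.07*np.array([np.cos(a0),np.sin(a0)])
ps=best(a0,[*P,.2]); off=ps-a0
goto([*P,.2],q(ps)); move_linear([*P,.070],feed=.15,contact_N=8); st()
arc(-.5,1.15,.070,off); st('end')
up(.2); P=SEAT+[0,.12]; ps=best(D0,[*P,.22]); goto([*P,.22],q(ps)); print(knob('top')); print(knob('wrist')); st()
E
```

```text
t 23.1 p [0.4936 0.1258 0.0425] gap 0.0007 F [ 0.1 -0.2  0.1] gf 0.0
end t 26.3 p [0.4491 0.0328 0.0417] gap 0.0002 F [ 0.4 -0.4  0. ] gf 0.0
(array([0.42649865, 0.03271647, 0.08717877]), np.float64(0.06679433192447827), np.float64(1.4718460917200404), np.int64(38))
(array([nan, nan, nan]), np.float64(nan), np.float64(nan), np.int64(0))
 t 28.0 p [0.4711 0.2686 0.1907] gap 0.0005 F [-0.5 -0.7 -0.3] gf 0.0
  return np.nanmean(a, axis, out=out, keepdims=keepdims)
```

```bash
cat >> h.py <<'E'
def punch(cam='wrist',c=(.471,.435),zr=(.010,.03),fn=None):
    p,d,W=shot(cam,fn); hsv=cv2.cvtColor(p,cv2.COLOR_RGB2HSV).astype(int); X,Y,Z=W[...,0],W[...,1],W[...,2]
    m=(np.hypot(X-c[0],Y-c[1])<.11)&(Z>zr[0])&(Z<zr[1]); P=W[m][:,:2].astype(np.float32)*1000
    r=cv2.minAreaRect(P); b=cv2.boxPoints(r); e=sorted([b[1]-b[0],b[2]-b[1]],key=np.linalg.norm)[1]; a=np.arctan2(e[1],e[0])%np.pi
    br=m&(hsv[...,0]>15)&(hsv[...,0]<32)&(hsv[...,1]>120)
    return np.array(r[0])/1000,np.array(r[1]),a,np.median(W[br],0),br.sum()
E
python3 - <<'E'
from h import *
ax=np.deg2rad(85.7); g=np.array([.4707,.4353])
ps=best(ax-np.pi/2,[*g,.2]); goto([*g,.2],q(ps)); print(punch('wrist',fn='p1.png')); print(punch('top')); st()
E
```

```text
(array([0.52141931, 0.43087326]), array([149.17062378, 117.29470825]), np.float32(1.495556), array([0.47278913, 0.43475729, 0.01982828]), np.int64(594))
(array([0.5108288 , 0.40587659]), array([178.94204712, 124.85009003]), np.float32(1.3670195), array([0.47033788, 0.43458518, 0.02116293]), np.int64(74))
 t 28.8 p [0.4715 0.4338 0.1719] gap 0.0 F [ 0.4 -0.3 -0.3] gf 0.0
```

View pics/p1.png

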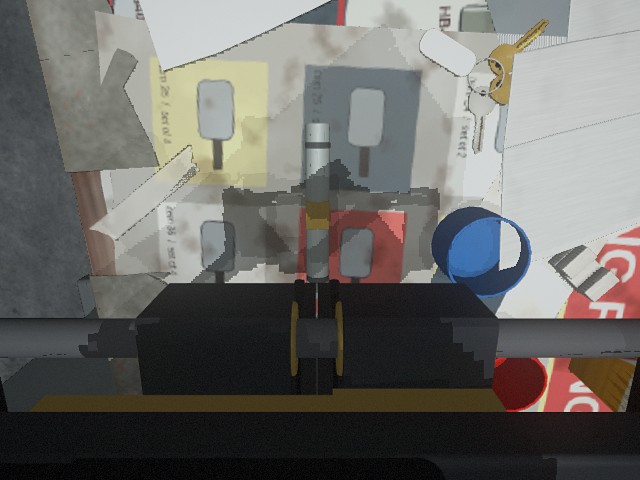

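The view shows the punch undisturbed, with the brass grip at (318,213) and the tool aligned to its axis. I'll grasp it and seat it.

```bash
python3 - <<'E'
from h import *; from knob import knob
g=[.4715,.435]; ax=np.deg2rad(85.7)
gripper_open()
ps=best(ax-np.pi/2,[*g,.06]); move_linear([*g,.05],q(ps),feed=.2)
print(move_linear([*g,.002],feed=.06,contact_N=6)); st('down'); z0=get_obs()['eef_pos'][2]+TZ
grasp(); st('gr'); 
move_linear([*g,.12],feed=.2); hold(.2); st('lift')
k=np.round((ps-D0)/np.pi); pt=D0+k*np.pi
goto([*SEAT,.12],q(pt)); 
zt=z0+.032
move_linear([*SEAT,zt+.015],feed=.15); st()
c=move_linear([*SEAT,zt-.002],feed=.03,contact_N=5); st(('seat',c,zt))
gripper_open(); up(.2)
p=SEAT+[0.,.13]; goto([*p,.22],q(pt)); st()
print(punch('top',c=SEAT,zr=(.045,.058),fn='t2.png')); print(knob('top'))
E
```

```text
False
down t 32.1 p [ 0.4718  0.4353 -0.0262] gap 0.0874 F [ 0.4 -0.6  0.7] gf 0.0
gr t 33.2 p [ 0.4715  0.435  -0.0265] gap 0.0201 F [-0.2 -1.3 -0.9] gf 30.0
lift t 34.2 p [0.4703 0.4341 0.0892] gap 0.02 F [ 0.1  0.6 -1.9] gf 30.0
 t 35.9 p [0.4716 0.1508 0.0212] gap 0.0198 F [ 0.2  0.  -1.6] gf 30.0
('seat', True, np.float64(0.034345898994677104)) t 36.4 p [0.4723 0.1501 0.0074] gap 0.0198 F [ 3.3 -0.6 -1.3] gf 30.0
 t 39.1 p [0.4698 0.2801 0.1891] gap 0.0872 F [-0.3 -0.6  0.6] gf 0.0
(array([0.45651993, 0.14034856]), array([145.36813354, 125.27407837]), np.float32(0.5684619), array([0.47427579, 0.15089244, 0.05208291]), np.int64(96))
(array([0.42830625, 0.03278047, 0.08700174]), np.float64(0.06672228548613504), np.float64(1.4447730280140505), np.int64(35))
```

```bash
python3 - <<'E'
from h import *
p,d,W=shot('top'); X,Y,Z=W[...,0],W[...,1],W[...,2]
m=(abs(X-.473)<.025)&(abs(Y-.15)<.08)&(Z>.042)&(Z<.06); m&=abs((X-.473)+.0*(Y))<.02
P=W[m]; print(cv2.minAreaRect(P[:,:2].astype(np.float32)*1000))
for y in np.arange(.08,.23,.015):
    s=P[abs(P[:,1]-y)<.006]; t=s[s[:,2]>.046] if len(s) else s; print(round(y,3),len(s),np.median(s,0).round(4) if len(s) else '',)
cv2.imwrite('pics/t3.png',cv2.cvtColor(cv2.resize(p[190:345,190:350],None,fx=4,fy=4),cv2.COLOR_RGB2BGR))
E
```

```text
((472.8329162597656, 151.25845336914062), (37.7593879699707, 148.42648315429688), 0.08561363816261292)
0.08 46 [0.4655 0.0814 0.0508]
0.095 59 [0.4676 0.0939 0.0512]
0.11 66 [0.4713 0.1103 0.0504]
0.125 68 [0.4706 0.1244 0.0503]
0.14 63 [0.4729 0.1405 0.0515]
0.155 60 [0.4754 0.1549 0.0514]
0.17 55 [0.4759 0.1699 0.0514]
0.185 91 [0.474  0.1848 0.0489]
0.2 53 [0.4788 0.1999 0.051 ]
0.215 55 [0.4807 0.2148 0.0514]
0.23 5 [0.4773 0.2248 0.0516]
```

View pics/t3.png

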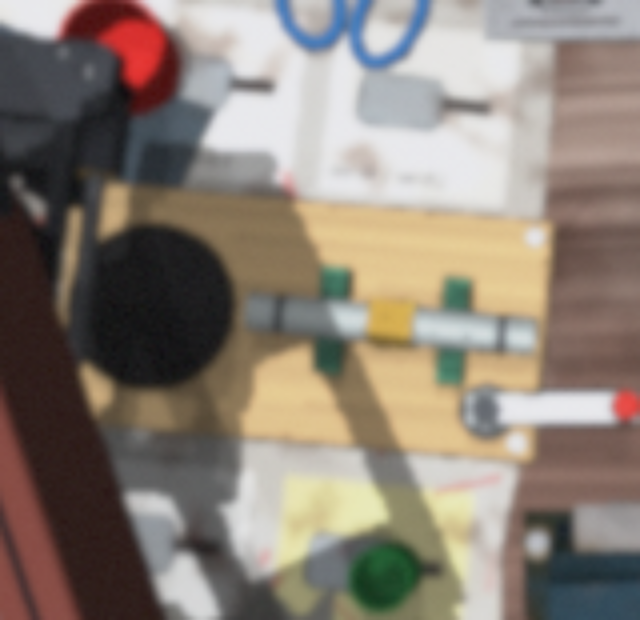

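The punch is level in both rests with its brass grip (390,320) midway between them (333 and 455). The keeper is open with its knob at (627,405). Next I'll shut it.

```bash
python3 - <<'E'
from h import *; from knob import knob
grasp()
a0=D0-1.77; P=PV+.07*np.array([np.cos(a0),np.sin(a0)])
ps=best(a0,[*P,.2]); off=ps-a0
goto([*P,.2],q(ps)); c=move_linear([*P,.076],feed=.1,contact_N=5); st(('down',c))
if not c:
    arc(1.77,.36,.076,off); st('mid')
    arc(.36,.2,.076,off,n=4,feed=.02,contact=5); st('end')
    o=get_obs()['eef_pos']; a=get_obs()
    v=o[:2]-PV; al=np.arctan2(v[1],v[0])-.08; b=PV+.07*np.array([np.cos(al),np.sin(al)]); move_linear([*b,.076],feed=.05)
up(.2); P=[.45,-.05]; goto([*P,.25],q(best(-np.pi/2+.1,[*P,.25]))); st(); print(knob('top'))
E
```

```text
('down', False) t 43.3 p [0.4066 0.0329 0.0481] gap 0.0007 F [ 0.1 -0.1  0. ] gf 0.0
mid t 46.1 p [0.4897 0.0672 0.0474] gap 0.0002 F [ 1.4 -0.1 -0.3] gf 0.0
end t 47.5 p [0.4942 0.0777 0.0475] gap 0.0003 F [-0.3  0.2  0. ] gf 0.1
 t 49.3 p [ 0.4492 -0.0495  0.2197] gap 0.0001 F [-0.2  0.2 -1. ] gf 0.0
(array([0.49636847, 0.09442844, 0.08660825]), np.float64(0.0688554948663935), np.float64(-0.0432151393606061), np.int64(36))
```

```bash
cat > cup.py <<'E'
from h import *
def rim(n,x,y,cam,z0=0.,fn=None):
    r,h=CUPS[n]; p,d,W=shot(cam,fn)
    m=np.isfinite(W[...,2])&(abs(W[...,2]-h-z0)<.005)&(np.hypot(W[...,0]-x,W[...,1]-y)<r+.02)
    P=W[m][:,:2]
    if len(P)<15: return None
    from scipy.optimize import least_squares
    s=least_squares(lambda c:np.hypot(P[:,0]-c[0],P[:,1]-c[1])-r+.00125,[x,y],loss='soft_l1',f_scale=.001)
    return s.x,len(P),float(np.median(abs(s.fun)))
def pick(n,x,y,psi,depth=.017):
    r,h=CUPS[n]; gripper_open()
    ps=best(psi,[x,y,h+.1]); z=max(.2,h+.1)
    goto([x,y,z],q(ps)); a=rim(n,x,y,'wrist'); b=rim(n,x,y,'top'); print('wrist',a,'top',b)
    c=a[0] if a and a[2]<.0015 else b[0]
    move_linear([*c,h+.02],feed=.2); hit=move_linear([*c,h-depth],feed=.08,contact_N=5); st(('down',hit))
    if hit: return None
    grasp(); st('grasp'); return ps
def place(n,c,psi,zf,depth=.017,up_z=.27,gap=.002):
    r,h=CUPS[n]; up(up_z-TZ+TZ); ps=best(psi,[*c,up_z]); st('lifted')
    goto([*c,up_z],q(ps)); zt=zf+h-depth
    move_linear([*c,zt+.075],feed=.2); hold(.2)
    hit=move_linear([*c,zt+gap],feed=.06,contact_N=5); st(('placed',hit,zt))
    return hit
E
python3 - <<'E'
from cup import *
ps=pick('a',.6035,.396,0.,depth=.020)
if ps is not None:
    h=place('a',DISH,D0,.015,depth=.020,up_z=.16); gripper_open(); up(.2)
    print(rim('a',*DISH,'wrist',.015,'a1.png'))
E
```

```text
wrist (array([0.60665453, 0.39604963]), 1146, 0.0008062118407289633) top (array([0.60469725, 0.39600925]), 201, 0.0009737407063863241)
('down', False) t 54.2 p [ 0.6064  0.396  -0.003 ] gap 0.0871 F [-0.3 -0.3 -0.9] gf 0.0
grasp t 54.7 p [ 0.6068  0.3963 -0.0019] gap 0.068 F [-1.  -0.5  3.4] gf 30.0
lifted t 55.4 p [0.606  0.3957 0.1297] gap 0.0681 F [ 0.2  0.1 -1.8] gf 30.0
('placed', False, 0.040999999999999995) t 58.0 p [0.4879 0.2802 0.015 ] gap 0.0681 F [ 0.8  0.5 -0.7] gf 30.0
(array([0.48930242, 0.27945043]), 1104, 0.0006950722921337769)
```

Cup a is in the dish. Next, white cup b.

```bash
python3 - <<'E'
from cup import *
A=[.488,.2797]
ps=pick('b',.5308,-.149,0.,depth=.015)
if ps is not None:
    h=place('b',A,D0,.018,depth=.015,up_z=.22); 
    o=get_obs()['eef_pos'][2]+TZ
    if o<.018+.063-.015+.012: gripper_open(); up(.25); print(rim('b',*A,'wrist',.018,'b1.png')); print(rim('a',*A,'wrist',.015))
E
```

```text
wrist (array([ 0.53269396, -0.15051213]), 769, 0.0006344034927427435) top (array([ 0.53072962, -0.14924922]), 95, 0.0006950367165862159)
('down', False) t 62.7 p [ 0.5323 -0.1504  0.019 ] gap 0.0871 F [-0.5  0.4  0.6] gf 0.0
grasp t 63.4 p [ 0.5327 -0.1506  0.0197] gap 0.0556 F [0.  0.4 1.4] gf 30.0
lifted t 64.2 p [ 0.5317 -0.1501  0.1896] gap 0.0555 F [ 0.5 -0.2 -1.1] gf 30.0
('placed', True, 0.066) t 67.7 p [0.4875 0.2794 0.0403] gap 0.0553 F [-1.5 -0.5  4.4] gf 30.0
(array([0.48892992, 0.27965328]), 755, 0.0007053932138917165)
(array([0.48925902, 0.27935386]), 911, 0.0010284331432408183)
```

View pics/b1.png

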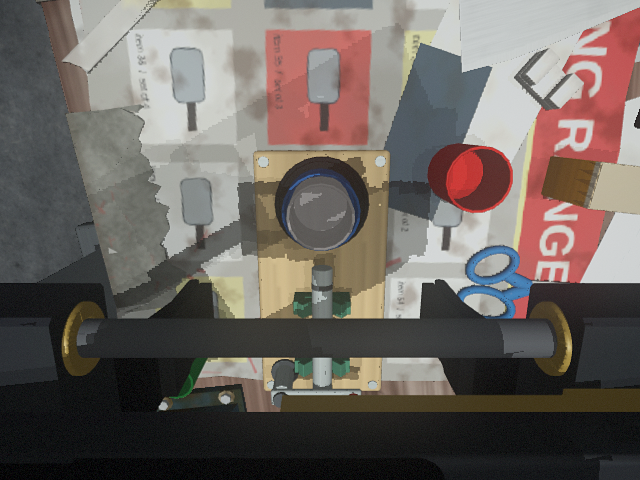

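White cup b is nested in blue at (322,205), and the keeper is shut. Next, yellow c and copper d.

```bash
python3 - <<'E'
from cup import *
A=[.4878,.2796]
for n,x,y,zf in(('c',.4449,-.2661,.021),('d',.434,-.1306,.024)):
    ps=pick(n,x,y,0.,depth=.015)
    if ps is None: print('stop'); break
    r,h=CUPS[n]; place(n,A,D0,zf,depth=.015,up_z=h+.17)
    o=get_obs()['eef_pos'][2]+TZ
    if o>zf+h-.015+.012: print('too high',o); break
    gripper_open(); up(h+.15); w=rim(n,*A,'wrist',zf,n+'1.png'); print(n,w)
    if w is None or w[2]>.002: break
E
```

```text
wrist (array([ 0.44658591, -0.26784676]), 669, 0.0006260356501813491) top (array([ 0.4448565 , -0.26642713]), 90, 0.0006687141660776108)
('down', False) t 73.0 p [ 0.4464 -0.2678  0.0363] gap 0.0872 F [-0.7 -0.1 -0.1] gf 0.0
grasp t 73.8 p [ 0.4465 -0.2679  0.0365] gap 0.0431 F [-1.3 -0.8  0.8] gf 30.0
lifted t 74.7 p [ 0.4457 -0.2672  0.2196] gap 0.0436 F [ 0.2  0.1 -1.5] gf 30.0
('placed', True, 0.08600000000000001) t 78.6 p [0.4873 0.2795 0.0601] gap 0.0433 F [-1.1  0.2  5.4] gf 30.0
c (array([0.48756363, 0.27966372]), 744, 0.0006740700983729007)
wrist (array([ 0.43567942, -0.13193375]), 519, 0.0006116186219856403) top (array([ 0.43414032, -0.13080514]), 51, 0.0007157025432382366)
('down', False) t 83.4 p [ 0.4359 -0.1321  0.0538] gap 0.0867 F [0.2 0.  0.4] gf 0.0
grasp t 84.4 p [ 0.4356 -0.1319  0.0535] gap 0.0301 F [0.2 0.  0. ] gf 30.0
lifted t 85.2 p [ 0.4348 -0.1315  0.2369] gap 0.0305 F [-0.8  0.3 -1.1] gf 30.0
('placed', True, 0.106) t 88.7 p [0.4873 0.2795 0.08  ] gap 0.0303 F [-1.2 -0.6  5.4] gf 30.0
d (array([0.48757653, 0.27960232]), 527, 0.0006324689175231768)
```

Everything is placed. I'll move clear and do a final check of heights, punch and keeper.

```bash
python3 - <<'E'
from cup import *; from knob import knob
P=[.45,-.08]; up(.27); goto([*P,.3],q(best(0,[*P,.3]))); hold(.5)
p,d,W=shot('top'); X,Y,Z=W[...,0],W[...,1],W[...,2]
R=np.hypot(X-.4878,Y-.2796)
for n,zf in zip('abcd',(.015,.018,.021,.024)):
    r,h=CUPS[n]; m=(abs(Z-h-zf)<.007)&(R<r+.01); print(n,rim(n,.4878,.2796,'top',zf),'rim z err',np.median(Z[m])-h-zf)
print(knob('top')); print(punch('top',c=SEAT,zr=(.045,.058))[3:]); st()
cv2.imwrite('pics/fin.png',cv2.cvtColor(cv2.resize(p[120:345,150:350],None,fx=2.6,fy=2.6),cv2.COLOR_RGB2BGR))
E
```

```text
a (array([0.48758   , 0.28007023]), 193, 0.0009657510523519419) rim z err 0.0002660739011039817
b (array([0.48744484, 0.28006738]), 162, 0.001033606670845403) rim z err 0.0004186347435543615
c (array([0.48583413, 0.28006975]), 127, 0.0009079195387068928) rim z err -5.163287801327951e-05
d (array([0.4859776 , 0.27961833]), 79, 0.0006106869429467518) rim z err 0.0004201670472404953
(array([0.49574083, 0.09445155, 0.08647287]), np.float64(0.06822786426186196), np.float64(-0.04287545768803859), np.int64(35))
(array([0.47355414, 0.15080363, 0.05229589]), np.int64(96))
 t 93.1 p [ 0.45   -0.0801  0.2715] gap 0.0869 F [-0.1 -0.2 -0.1] gf 0.0
```

View pics/fin.png

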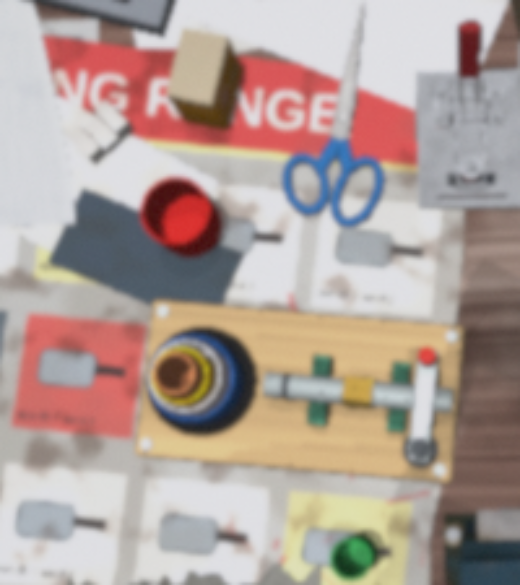

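The final view shows the four cups nested in the dish at (200,380), the punch seated with its brass grip at (358,390), and the keeper shut over it. Carton, gauge block and look-alikes are where they were.

```bash
python3 -c "
from station import *
print(hand_in())"
```

```text
the job is handed in; nothing more can be done
None
```

I handed the job in at about 93 s of robot time: all four cups are nested in the dish, the punch is in both V rests with its grip midway, and the keeper is shut over it; I opened the keeper to about 1.45 of its 1.6 rad, past the 1.2 needed, and the hand-in returned no verdict.

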